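# Stack separator and electrode on a flow cell's guide pins

### The job

Build up the flow cell in the fume hood: thread the green separator sheet over both guide pins and lay it flat on the cell's white body, then thread the copper electrode plate over the same pins, flat on top of the separator. Let go of both and leave the bottle, the jar and the wrench where they are.

Things in the scene. Friction and masses are not known exactly. Their poses are not given: they have to be found in the camera images.
- seat (a point): Centre of the top face of the cell's white body, 45 mm above the bench; x along the cell, z up. Two rigid steel pins 12 mm thick stand 110 mm apart along x on the centre line and rise 36 mm (top 1.5 mm chamfered to 9 mm across). They are bolted as a pair in slots: their middle lies anywhere from -9 to +9 mm along x from this point (y offset 0). This is not reported: look or feel for it.
- cell: The fixed half of the flow cell, origin under its centre, x lengthwise: a grey foot 210 x 100 x 12 mm (long, wide, high) carrying a white body 160 mm long and only 34 mm wide, so that fingers can pass down on either side of it.
- spacer_mid (a point): Centre (half-way up) of the loose green separator sheet: rigid, 150 mm long (its x), 46 mm wide (y), 5 mm thick (z), about 75 g, with two through holes of 14 mm diameter on its centre line at x = +55 and -55 mm. The same after a half turn. It starts flat on the middle of rest_a.
- plate_mid (a point): Centre (half-way up) of the loose copper electrode plate: 150 mm long (its x), 54 mm wide (y), 6 mm thick (z), about 0.4 kg, with two through holes of 14 mm diameter on its centre line at x = +55 and -55 mm. The same after a half turn. It starts flat on the middle of rest_b.
- rest_a: Fixed blue rest under the separator, on the left or the right of the cell; origin under its centre, x lengthwise: a wall 90 mm long, 24 mm wide, its top 40 mm above the bench, on a foot 100 x 70 x 6 mm. The long edges of the part it carries overhang it freely.
- rest_b: The same kind of rest, under the copper plate, on the other side of the cell.
- spacer: The green separator sheet, origin at the centre of its underside, axes as for spacer_mid.
- plate: The copper plate, origin at the centre of its underside, axes as for plate_mid.
- reagent: Amber reagent bottle, 66 mm across, 150 mm tall, standing; origin at the centre of its underside. Bystander: leave alone.
- jar: White jar with a blue cap, 72 mm across, 80 mm tall, standing; origin at the centre of its underside. Bystander: leave alone.
- wrench: Steel wrench, 160 mm long, lying flat on the bench; origin on its underside. Bystander: leave alone.

How it is judged (in metres and radians):
On the way, in this order (a step that is already met when the one before it is completed fails the run):
1. The green separator lies flat on the white body with both pins through its holes (z of spacer_mid in the frame of seat between 0.0005 and 0.0045 m and horizontal distance between spacer_mid and seat below 0.014 m and angle between the x axis of spacer_mid and the x axis of seat, either way round below 0.06 rad and angle between spacer_mid's own z axis and vertical below 0.04 rad), for 0.2 s.
2. The copper plate lies flat on the separator with both pins through its holes (all of step 1 and z of plate_mid in the frame of seat between 0.006 and 0.01 m and horizontal distance between plate_mid and seat below 0.014 m and angle between the x axis of plate_mid and the x axis of seat, either way round below 0.06 rad and angle between plate_mid's own z axis and vertical below 0.04 rad), for 0.2 s.
At the end, for the whole second after the job is handed in: Separator on the white body, copper plate on the separator, both over the pins: centres within 2 mm of 2.5 and 8 mm above the seat point and within 14 mm sideways of it, lengthwise along the cell within 0.06 rad, level within 0.04 rad, released, slower than 0.02 m/s (all of step 2 and linear speed of each of spacer, plate below 0.02 m/s); the robot touches nothing.
It fails at once if The amber reagent bottle is moved by more than 25 mm (distance of reagent from where it was at the start of the episode above 0.025 m).
It fails at once if The white jar is moved by more than 25 mm (distance of jar from where it was at the start of the episode above 0.025 m).
It fails at once if The wrench is moved by more than 25 mm (distance of wrench from where it was at the start of the episode above 0.025 m).
It also fails if it takes over 64 s, if anything falls off the work surface, if the arm or the gripper's body presses on something with over 40 N, if the wrist force passes 120 N, or if a joint passes its speed limit or range.

### The arm

A 6-joint arm with a two-finger parallel gripper is mounted at the origin on the work surface. World frame = base frame: x ahead of the robot, y to its left, z up, the work surface at z = 0. Lengths are in mm, angles in rad, forces in N, time in s.
With the tool pointing down it reaches from about 350 to 875 mm from the base axis. Payload 4.2 kg.
Tool frame: the origin (TCP) lies where the fingers leave the gripper's body, on its centre line; the fingertips stand 73 mm ahead of it and the grasp point (between the pads) lies 54 mm ahead of it; z points along the fingers, y is the direction in which the jaws open and shut (so a half turn about z gives the same grasp; the last joint's range is limited). The gripper opens to 85 mm and grips with 20 to 120 N. Pads are 22 mm wide; open, the fingers measure 114 mm over their backs; the gripper's body (76 mm by 85 mm) begins 54 mm behind the grasp point. The pads swing forward as they close: fully open they stand 13 mm farther back than shut.
Start: joints at [-0.969, 0.385, 0.008, 0, -1.194, -0.259], TCP at [210.093, -588.609, 303.912] pointing down, gripper open.
Joint ranges: [-3.14, 3.14], [-1.21, 2.06], [-1.07, 1.41], [-3.16, 2.05], [-2.99, -0.16], [-3.1, 3.1]. Speed limits (rad/s): [2.79, 2.79, 3.14, 3.14, 3.14, 3.14].

### API

Orientations are given as a unit quaternion [x, y, z, w].
In Python, from bench import arm gives the robot as it stands.
- The arm moves only by the tool apply_moves, never from a script. Its argument "increments" is a list that holds one entry, the list of rows, each a list of 7 numbers: the shift along the tool's x, y, z scaled (see below), then the turn, a rotation vector about the tool's x, y, z scaled (see below), then the gripper's target within -1 to 1 (fully open at 1, half-way at 0, shut at -1). A call has 1 to 10 rows; each row is the pose to reach, as a shift and turn from the pose commanded when the call began, along the tool's axes at that moment; what a row does not reach only later rows make up. The controller multiplies each number of a shift by 100 mm and each number of a turn by 0.5 rad. A row lasts 1/10 s, in which the tool goes at most 50 mm and 8.59 degrees, less where a joint would pass 70% of its speed; a pose out of reach is approached as far as the arm can. A call with a number of a shift or a turn outside -1 to 1 is refused whole. A call with a gripper value outside its range is refused whole. The fingers move at their own pace and stop on an object; the grip force is fixed at half the most. Time passes only in rows, so rows that repeat a pose let the fingers close. It gives the time, the measured TCP pose, the force and the opening at its end, in the units of the state.
- arm.read_state(): the state, without advancing time (a new reading comes with each control period).
- arm.get_image(name): name is "side" or "top" or "wrist"; returns a dict with "img" (420x560x3 uint8, red, green, blue), "fx", "fy", "cx", "cy" (pixels), "pose" (4x4, takes a point from camera to world coordinates). Camera axes: x right, y up, looking along -z (the intrinsics and any distortion apply to the point x, -y, -z); pixel columns grow to the right and rows downward; lengths in mm; the calibration is good to about 2 mm. A picture is of the moment at which its call begins. There is no depth.
- arm.job_done(): hands the job in, once; it reports no verdict.
Trained networks look in a picture, given as the dict that the camera call returned (one of the last four; its "shot" number tells which), for a name from the list of things; names that differ only in an ending like _2 or _b are one class to them, and where a whole thing is asked for, a point or a joint stands for the part that bears it (a point fixed in the world has none). Each returns a list of dicts, best first, with "conf" (0 to 1); they miss things now and then, are a little off and sometimes report something else, mostly with a low value. They report only what shows in the picture. A call takes as long as a camera call.
- arm.outline_of(label, picture): "pixels" (420x560 bool, what is visible of it) and "box" ([centre column, centre row, width, height] in pixels, round what is visible of it).
- arm.mark_of(label, picture): "at" ([column, row] in pixels: a listed point, or the origin of a listed thing).
The state is a dict: "clock": time; "joints": joint angles; "joint_vel": joint speeds; "joint_efforts": joint torques, N m; "position": TCP position; "ee_rot": TCP orientation; "contact_force": force on the tool from outside, world axes, zero at the start; "wrist_torque": the same for the moment, N m; "gripper_width": finger opening in mm.
Only numpy, scipy, OpenCV 4.12 (cv2) and the standard library are available. Lean on these libraries where they do the work, as an engineer would, in place of code of your own. Each camera call takes 0.05 s, during which the arm holds its last target.

## Working session

There is one attempt and no reset: what is moved stays moved. The work goes in short steps, Python scripts to look and compute and a tool call to move; the robot and the scene stay as the last step left them, time stands still between calls to the robot, and variables do not carry over. Pictures are saved under pics/ and viewed, and the job is handed in when it is done.

Besides the shell and the picture viewer there is one more tool, called after "Call:" in YAML: its name, and indented under it one key for each argument. apply_moves: Moves the arm, as the interface text tells. Shifts and turns lie within -1 to 1; 1 stands for 100 mm of shift or 0.5 rad of turn. Its arguments: {"type":"object","properties":{"increments":{"type":"array"}},"required":["increments"]}

```bash
ls; mkdir -p pics; python3 - <<'E'
from bench import arm
import cv2,numpy as np
s=arm.read_state(); print(s)
for n in ("top","side"):
    p=arm.get_image(n); print(n,p["fx"],p["fy"],p["cx"],p["cy"],p.keys()); print(np.round(p["pose"],3))
    cv2.imwrite(f"pics/{n}0.png",cv2.cvtColor(p["img"],cv2.COLOR_RGB2BGR))
    for l in ["cell","seat","spacer_mid","plate_mid","rest_a","rest_b","spacer","plate","reagent","jar","wrench"]:
        m=arm.mark_of(l,p); print(l,[(np.round(a["at"],1),round(a["conf"],2)) for a in m[:2]])
E
```

```text
pics
{'clock': 0.0, 'joints': array([-9.69391792e-01,  3.85565487e-01,  6.62982883e-03, -4.88451094e-04,
       -1.19398541e+00, -2.58598193e-01]), 'joint_vel': array([ 0.00115333,  0.00082831, -0.00098466, -0.00192763, -0.00049013,
       -0.00031403]), 'joint_efforts': array([-3.77047063e-04, -3.92290986e+01,  1.88400704e+01,  4.18610930e+00,
       -4.71184976e-03,  9.01802110e-06]), 'position': array([ 209.96417335, -588.23136371,  302.81914371]), 'ee_rot': array([-1.70476239e-01,  9.85361188e-01,  1.06028764e-03, -2.36542071e-04]), 'contact_force': array([-0.54608153,  0.86483144,  0.3464764 ]), 'wrist_torque': array([0.02255269, 0.05512074, 0.04057252]), 'gripper_width': 85.3927397429424}
top 417.40927697289465 417.40927697289465 273.80597089248704 209.39322637422467 dict_keys(['img', 'fx', 'fy', 'cx', 'cy', 'pose', 'shot'])
[[-2.700000e-02  9.870000e-01 -1.560000e-01  4.879470e+02]
 [-1.000000e+00 -2.800000e-02 -8.000000e-03 -7.771000e+00]
 [-1.200000e-02  1.550000e-01  9.880000e-01  1.163493e+03]
 [ 0.000000e+00  0.000000e+00  0.000000e+00  1.000000e+00]]
cell [(array([273.7,
[... 788 characters left out ...]
1 -7.180000e-01 -1.017120e+03]
 [ 2.000000e-03  7.190000e-01  6.950000e-01  1.027329e+03]
 [ 0.000000e+00  0.000000e+00  0.000000e+00  1.000000e+00]]
cell [(array([259.3, 217. ]), 0.89), (array([248.3, 156.8]), 0.24)]
seat [(array([259.2, 205.4]), 0.68), (array([227.5, 288.9]), 0.66)]
spacer_mid [(array([249.7, 147.8]), 0.85)]
plate_mid [(array([226.9, 287.2]), 0.95)]
rest_a [(array([246.7, 156.4]), 0.74), (array([230. , 298.3]), 0.61)]
rest_b [(array([246.7, 156.4]), 0.74), (array([230. , 298.3]), 0.61)]
spacer [(array([244.1, 147.2]), 0.75)]
plate [(array([232.3, 290.1]), 0.97)]
reagent [(array([260., 124.]), 0.64)]
jar [(array([262.5, 385.1]), 0.86)]
wrench [(array([332.1, 229.7]), 0.73)]
```

View pics/top0.png

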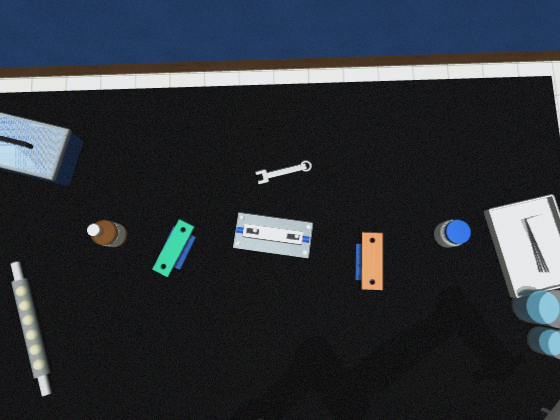

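View pics/side0.png

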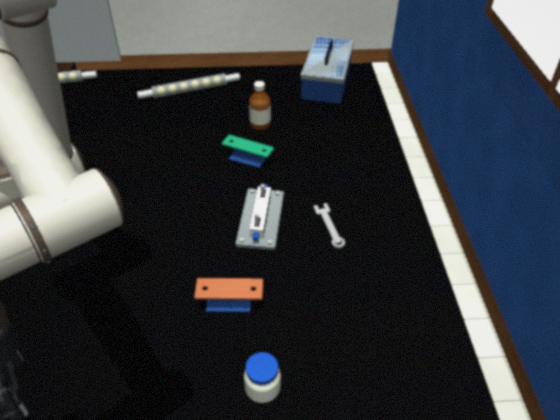

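The top view shows the green sheet around (173,248), the cell (273,235), the copper plate (372,261), the jar (453,233), the bottle (106,233) and the wrench (284,172). In the side view the green sheet is at (248,147), the cell (260,215) and the plate (229,289). Next I'll triangulate the corners.

```bash
cat > h.py <<'E'
from bench import arm
import cv2,numpy as np
from scipy.optimize import least_squares
from scipy.spatial.transform import Rotation as R
def proj(p,X):
    T=np.linalg.inv(p["pose"]); c=np.atleast_2d(X)@T[:3,:3].T+T[:3,3]
    return np.c_[p["cx"]+p["fx"]*c[:,0]/-c[:,2], p["cy"]-p["fy"]*c[:,1]/-c[:,2]]
def atz(p,uv,z):
    d=p["pose"][:3,:3]@np.array([(uv[0]-p["cx"])/p["fx"],-(uv[1]-p["cy"])/p["fy"],-1]); o=p["pose"][:3,3]
    return o+d*(z-o[2])/d[2]
def save(n,im): cv2.imwrite(f"pics/{n}.png",cv2.cvtColor(im,cv2.COLOR_RGB2BGR))
def rect(L,W,x,y,z,a):
    c,s=np.cos(a),np.sin(a)
    return np.array([[x+u*c-v*s,y+u*s+v*c,z] for u,v in [(L/2,W/2),(L/2,-W/2),(-L/2,-W/2),(-L/2,W/2)]])
def quad(mask):
    cs,_=cv2.findContours(mask.astype(np.uint8),cv2.RETR_EXTERNAL,cv2.CHAIN_APPROX_NONE)
    return max(cs,key=cv2.contourArea)
def fit(L,W,views,x0):
    # views: list of (picture, contour Nx2); pose x,y,z,a from distance of contour to projected rect edges
    def res(q):
        r=[]
        for p,c in views:
            u=proj(p,rect(L,W,*q))
            ds=[]
            for i in range(4):
                a,b=u[i],u[(i+1)%4]; t=np.clip(((c-a)@(b-a))/((b-a)@(b-a)),0,1)[:,None]
                ds.append(np.linalg.norm(c-(a+t*(b-a)),axis=1))
            r.append(np.min(ds,0))
        return np.concatenate(r)
    s=least_squares(res,x0,x_scale=[10,10,10,.1],loss="soft_l1"); return s.x,np.sqrt(np.mean(res(s.x)**2))
E
python3 - <<'E'
from h import *
P={n:arm.get_image(n) for n in ("top","side")}
col={}
for l,L,W,h in (("spacer",150,46,45),("plate",150,54,46)):
    v=[]
    for n,p in P.items():
        o=arm.outline_of(l,p)
        print(l,n,[(round(a["conf"],2),np.round(a["box"],1)) for a in o])
        m=o[0]["pixels"]
        # refine by hue: keep top-face colour
        c=quad(m)[:,0,:].astype(float); v.append((p,c))
        bx=cv2.minAreaRect(c.astype(np.float32)); 
        if n=="top": print("  minAreaRect",bx); ctr=atz(p,bx[0],h); bp=cv2.boxPoints(bx)
        col[l,n]=c
    pts=[atz(P["top"],b,h) for b in bp]
    e=[pts[1]-pts[0],pts[2]-pts[1]]; e=max(e,key=np.linalg.norm)
    q,r=fit(L,W,v,[ctr[0],ctr[1],h,np.arctan2(e[1],e[0])]); print(l,np.round(q,3),r, [np.linalg.norm(pts[i]-pts[i-1]).round(1) for i in range(4)])
    for vv,n in zip(v,P):
        q1,r1=fit(L,W,[vv],q) ; print("  single",n,np.round(q1,3),r1)
for n,p in P.items():
    im=cv2.resize(p["img"],None,fx=4,fy=4,interpolation=cv2.INTER_CUBIC)
    m=arm.outline_of("cell",p)[0]; u,v=[int(4*k) for k in m["box"][:2]]
    save(f"cell_{n}",im[v-240:v+240,u-300:u+300])
    print(n,u-300,v-240)
E
```

```text
spacer top [(0.8, array([172.9, 249.1,  39. ,  52.4]))]
  minAreaRect ((172.99053955078125, 247.40675354003906), (17.62377166748047, 57.29025650024414), 27.897274017333984)
spacer side [(0.81, array([247.4, 144.8,  50.9,  18.6]))]
spacer [ 5.69190e+02  2.75774e+02  4.00680e+01 -4.97000e-01] 0.4635822478566652 [np.float64(47.7), np.float64(151.4), np.float64(48.6), np.float64(150.9)]
  single top [ 5.70572e+02  2.78659e+02  2.80340e+01 -4.94000e-01] 0.37409497434852335
  single side [ 5.67547e+02  2.64083e+02  4.95470e+01 -5.13000e-01] 0.4315251743220793
plate top [(0.78, array([372.3, 263.9,  20.8,  58.9]))]
  minAreaRect ((371.0, 261.0), (58.0, 22.0), 90.0)
plate side [(0.58, array([228.3, 291.6,  70.8,  24.5]))]
plate [ 519.219 -253.86    39.631    3.073] 0.5217816225917123 [np.float64(152.8), np.float64(58.8), np.float64(152.8), np.float64(57.6)]
  single top [ 520.047 -253.493   41.476    3.073] 0.4458315837079158
  single side [ 518.521 -253.697   39.393    3.073] 0.5527324013902032
top 786 694
side 736 630
```

View pics/cell_top.png

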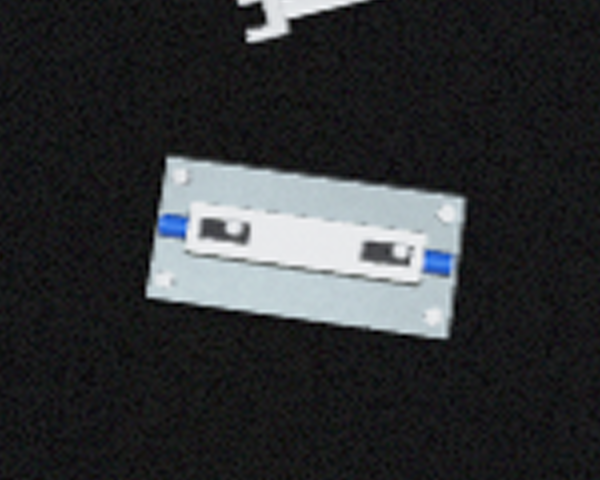

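View pics/cell_side.png

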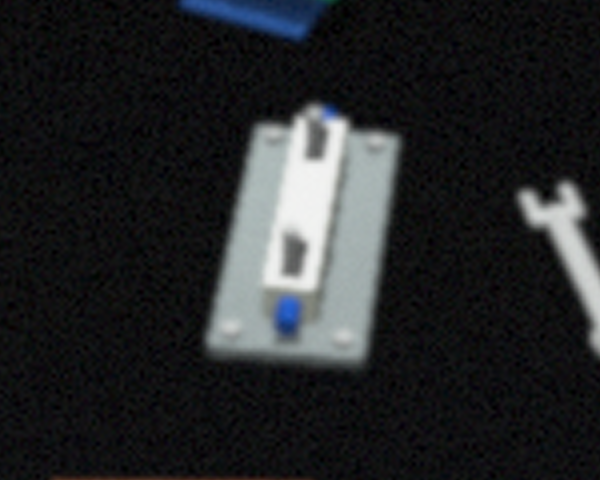

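The top crop shows the pin tops at about (233,228) and (400,250), towards the right ends of both dark slots. Next I'll compute the cell pose and the reachable wrist views.

```bash
python3 - <<'E'
from h import *
P={n:arm.get_image(n) for n in ("top","side")}
f=lambda u,v,U,V:((U+u+.5)/4-.5,(V+v+.5)/4-.5)
p=P["top"]
a=atz(p,f(233,228,786,694),81);b=atz(p,f(400,250,786,694),81)
print("pins",a,b,np.linalg.norm(a-b),(a+b)/2)
v=[np.array([f(*c,786,694) for c in [(166,156),(466,198),(449,338),(147,297)]]), np.array([f(*c,736,630) for c in [(256,124),(401,137),(365,366),(207,354)]])]
F=[atz(p,c,12) for c in v[0]]; print("foot",np.mean(F,0),np.linalg.norm(F[0]-F[1]),np.linalg.norm(F[1]-F[2]))
e=F[1]-F[0]; 
b=[atz(p,f(*c,786,694),45) for c in [(189,203),(425,235),(421,284),(185,254)]]
print("body",np.mean(b,0),np.linalg.norm(b[0]-b[1]),np.linalg.norm(b[1]-b[2]),"yaw",np.arctan2(e[1],e[0]),np.arctan2(*(b[1]-b[0])[[1,0]]))
w=arm.get_image("wrist"); print(np.round(w["pose"],3),w["fx"],w["cx"],w["cy"]); s=arm.read_state(); print(R.from_quat(s["ee_rot"]).as_matrix().round(3)); save("w0",w["img"])
T=np.eye(4);T[:3,:3]=R.from_quat(s["ee_rot"]).as_matrix();T[:3,3]=s["position"]; print("cam in tool",np.round(np.linalg.inv(T)@w["pose"],3))
E
```

```text
pins [605.26496423  52.99515504  81.        ] [587.85361805 -55.21764059  81.        ] 109.60458071288478 [596.55929114  -1.11124277  81.        ]
foot [598.29680137   6.20991868  12.        ] 210.94108883740202 97.45792391682501
body [597.07226475   7.01430266  45.        ] 160.47336002129302 33.03436296934778 yaw -1.7397181306022764 -1.734498303977726
[[-3.36000e-01 -8.92000e-01 -3.04000e-01  1.32381e+02]
 [ 9.42000e-01 -3.18000e-01 -1.08000e-01 -6.16615e+02]
 [-0.00000e+00 -3.22000e-01  9.47000e-01  3.73504e+02]
 [ 0.00000e+00  0.00000e+00  0.00000e+00  1.00000e+00]] 354.9243229512113 282.6425439957601 203.19719996310934
[[-0.942 -0.336 -0.   ]
 [-0.336  0.942  0.   ]
 [ 0.     0.    -1.   ]]
cam in tool [[ -0.      0.947   0.322  82.618]
 [  1.      0.      0.     -0.249]
 [  0.      0.322  -0.947 -69.614]
 [  0.      0.      0.      1.   ]]
```

View pics/w0.png

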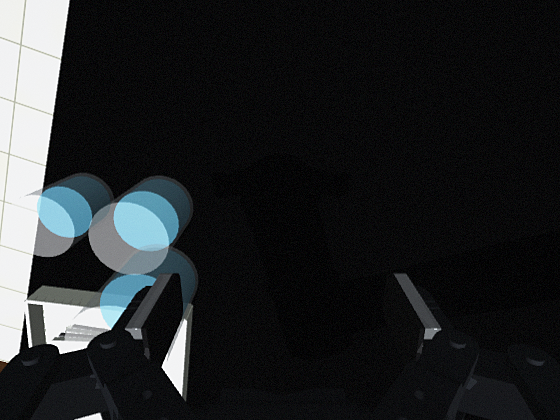

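```bash
cat >> h.py <<'E'
def Rd(phi):
    c,s=np.cos(phi),np.sin(phi); return np.array([[c,s,0],[s,-c,0],[0,0,-1.]])
def plan(x,y,z,phi,cmd=None,n=None):
    """prints chain of calls; final row numbers of each call (tool axes, units of the move)"""
    s=arm.read_state(); p=np.array(s["position"]); A=R.from_quat(s["ee_rot"])
    t=np.array([x,y,z]); B=R.from_matrix(Rd(phi)); 
    for i in range(20):
        d=A.inv().apply(t-p)/100; w=(A.inv()*B).as_rotvec()/0.5
        k=max(1,np.ceil(np.abs(np.r_[d,w]).max()-1e-3)) 
        rows=max(np.linalg.norm(d)/k*100/50,np.linalg.norm(w)/k*.5/0.15)
        d1,w1=np.round(d/k,4),np.round(w/k,4)
        print("call",i,d1,w1,"rows>=",round(rows,1))
        p=p+A.apply(d1*100); A=A*R.from_rotvec(w1*.5)
        if k==1: break
def phi():
    m=R.from_quat(arm.read_state()["ee_rot"]).as_matrix(); return np.arctan2(m[1,0],m[0,0])
E
python3 - <<'E'
from h import *
plan(597,2,255,-1.737)
E
```

```text
call 0 [-0.9382  0.7103  0.0815] [ 0.      0.     -0.3539] rows>= 2.4
call 1 [-0.8738  0.445   0.0679] [ 0.      0.     -0.2949] rows>= 2.0
call 2 [-0.9297  0.3118  0.0679] [ 0.      0.     -0.2949] rows>= 2.0
call 3 [-0.9655  0.1719  0.0679] [ 0.     0.    -0.295] rows>= 2.0
call 4 [-0.9802  0.0281  0.068 ] [ 0.      0.     -0.2949] rows>= 2.0
call 5 [-0.9737 -0.1162  0.0679] [ 1.00e-04  0.00e+00 -2.95e-01] rows>= 2.0
call 6 [-0.9461 -0.2581  0.068 ] [ 0.000e+00  1.000e-04 -2.949e-01] rows>= 2.0
```

Call:
apply_moves:
  increments:
    - [[-0.47, 0.35, 0.04, 0, 0, -0.18, 1], [-0.94, 0.71, 0.08, 0, 0, -0.35, 1], [-0.94, 0.71, 0.08, 0, 0, -0.35, 1]]

```text
clock: 2.05
position: [275.8, -487.4, 295.7]
ee_rot: [-0.258, 0.966, 0.001, 0.0]
contact_force: [0.5, -0.5, 0.4]
gripper_width: 85.7
```

Call:
apply_moves:
  increments:
    - [[-0.44, 0.22, 0.03, 0, 0, -0.15, 1], [-0.87, 0.45, 0.07, 0, 0, -0.3, 1]]

```text
clock: 2.25
position: [328.7, -407.0, 289.0]
ee_rot: [-0.329, 0.944, -0.0, 0.0]
contact_force: [1.0, -0.4, -0.9]
gripper_width: 85.5
```

Call:
apply_moves:
  increments:
    - [[-0.47, 0.16, 0.03, 0, 0, -0.15, 1], [-0.93, 0.31, 0.07, 0, 0, -0.3, 1]]

```text
clock: 2.45
position: [382.7, -324.4, 282.2]
ee_rot: [-0.399, 0.917, -0.0, 0.0]
contact_force: [2.2, 0.3, 0.1]
gripper_width: 85.5
```

Call:
apply_moves:
  increments:
    - [[-0.48, 0.09, 0.03, 0, 0, -0.15, 1], [-0.97, 0.17, 0.07, 0, 0, -0.3, 1]]

```text
clock: 2.65
position: [436.6, -241.9, 275.3]
ee_rot: [-0.467, 0.884, -0.0, 0.0]
contact_force: [0.4, -0.3, 0.6]
gripper_width: 85.6
```

Call:
apply_moves:
  increments:
    - [[-0.49, 0.01, 0.03, 0, 0, -0.15, 1], [-0.98, 0.03, 0.07, 0, 0, -0.3, 1]]

```text
clock: 2.85
position: [489.9, -159.4, 268.3]
ee_rot: [-0.532, 0.847, -0.0, 0.0]
contact_force: [0.4, -1.7, 0.3]
gripper_width: 85.4
```

Call:
apply_moves:
  increments:
    - [[-0.49, -0.06, 0.03, 0, 0, -0.15, 1], [-0.97, -0.12, 0.07, 0, 0, -0.3, 1]]

```text
clock: 3.05
position: [543.1, -77.2, 261.3]
ee_rot: [-0.594, 0.805, -0.0, 0.0]
contact_force: [0.7, -1.3, 0.8]
gripper_width: 85.5
```

Call:
apply_moves:
  increments:
    - [[-0.48, -0.13, 0.03, 0, 0, -0.15, 1], [-0.95, -0.26, 0.07, 0, 0, -0.3, 1], [-0.95, -0.26, 0.07, 0, 0, -0.3, 1], [-0.95, -0.26, 0.07, 0, 0, -0.3, 1]]

```text
clock: 3.45
position: [595.6, 4.8, 253.3]
ee_rot: [-0.652, 0.759, 0.0, -0.001]
contact_force: [-0.4, -0.5, -0.7]
gripper_width: 85.7
```

```bash
python3 - <<'E'
from h import *
w=arm.get_image("wrist"); save("w1",w["img"]); print(arm.read_state()["position"],phi())
np.save("w1.npy",w,allow_pickle=True)
for l in ("seat","cell"): print(l,[(np.round(a["at"],1),round(a["conf"],2)) for a in arm.mark_of(l,w)[:2]])
E
```

```text
[595.11867432   3.80286098 253.57895961] -1.723514511943016
seat [(array([280.9, 192.6]), 0.66)]
cell [(array([278.4, 178.7]), 0.86)]
```

View pics/w1.png

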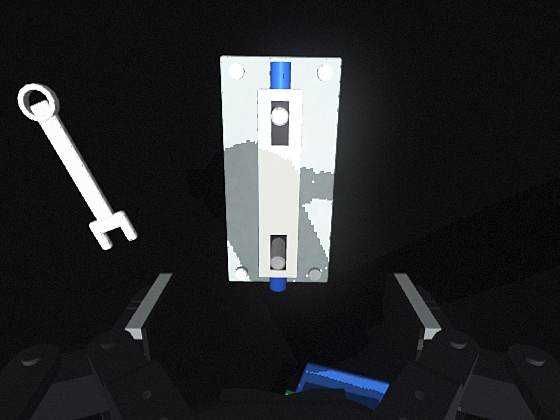

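The wrist view shows the cell upright: the upper pin tip is near (280,116) and the lower pin tip near (278,263), with its shaft running up to about row 240. I'll zoom in.

```bash
python3 - <<'E'
from h import *
w=np.load("w1.npy",allow_pickle=True).item()["img"]
g=lambda a: cv2.resize(a,None,fx=8,fy=8,interpolation=cv2.INTER_CUBIC)
save("z1",np.hstack([g(w[85:155,258:302]),g(w[225:295,258:302])]))
E
```

```text
(no output)
```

View pics/z1.png

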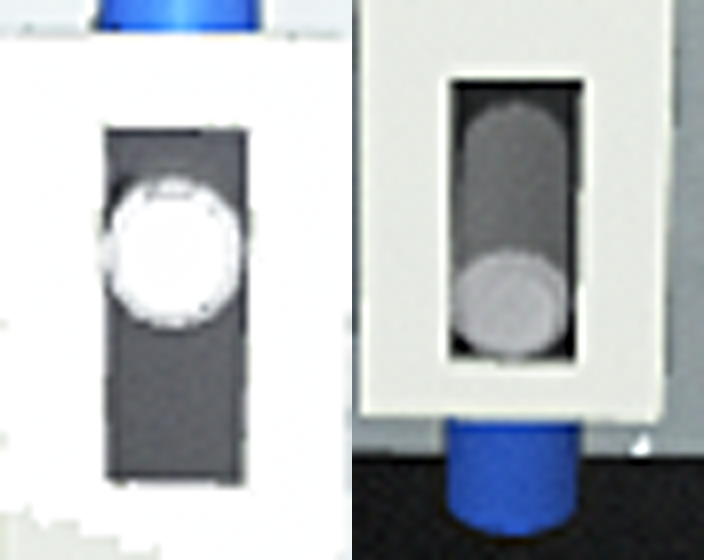

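```bash
python3 - <<'E'
from h import *
w=np.load("w1.npy",allow_pickle=True).item()
a=atz(w,(279.4,116.7),79.5);b=atz(w,(277.4,262.2),79.5)
print(a,b,np.linalg.norm(a-b),"mid",(a+b)/2,"yaw",np.arctan2(*(a-b)[[1,0]]))
# body corners (z45)
f=lambda u,v,U,V:(U+(u+.5)/8-.5,V+(v+.5)/8-.5)
for c in [(258.5,89),(301.5,89),(297.5,277),(259,276.5)]: print(atz(w,c,45).round(1))
plan(569,275.5,215,-0.497)
E
```

```text
[588.83942192 -56.33473576  79.5       ] [607.15130889  51.14186153  79.5       ] 109.02542900887242 mid [597.99536541  -2.59643712  79.5       ] yaw -1.7395560070970626
[601.8 -75.6  45. ]
[570.1 -70.7  45. ]
[595.   86.7  45. ]
[628.8  81.   45. ]
call 0 [-0.8851  0.2247  0.1303] [ 1.000e-04 -0.000e+00 -8.187e-01] rows>= 2.7
call 1 [-0.9014 -0.1461  0.1304] [ 1.000e-04 -0.000e+00 -8.187e-01] rows>= 2.7
call 2 [-0.7687 -0.4928  0.1303] [ 1.000e-04 -0.000e+00 -8.186e-01] rows>= 2.7
```

Call:
apply_moves:
  increments:
    - [[-0.3, 0.07, 0.04, 0, 0, -0.27, 1], [-0.59, 0.15, 0.09, 0, 0, -0.54, 1], [-0.89, 0.22, 0.13, 0, 0, -0.82, 1]]

```text
clock: 3.9
position: [586.6, 94.1, 241.4]
ee_rot: [0.793, -0.61, 0.0, -0.0]
contact_force: [0.6, 0.0, -0.1]
gripper_width: 85.2
```

Call:
apply_moves:
  increments:
    - [[-0.3, -0.05, 0.04, 0, 0, -0.27, 1], [-0.6, -0.1, 0.09, 0, 0, -0.54, 1], [-0.9, -0.15, 0.13, 0, 0, -0.82, 1]]

```text
clock: 4.2
position: [578.5, 185.4, 228.3]
ee_rot: [0.9, -0.435, 0.0, -0.0]
contact_force: [0.4, 0.1, -0.5]
gripper_width: 85.4
```

Call:
apply_moves:
  increments:
    - [[-0.26, -0.16, 0.04, 0, 0, -0.27, 1], [-0.51, -0.33, 0.09, 0, 0, -0.54, 1], [-0.77, -0.49, 0.13, 0, 0, -0.82, 1], [-0.77, -0.49, 0.13, 0, 0, -0.82, 1], [-0.77, -0.49, 0.13, 0, 0, -0.82, 1]]

```text
clock: 4.7
position: [569.5, 275.9, 215.1]
ee_rot: [0.969, -0.245, -0.0, 0.0]
contact_force: [0.1, -0.0, -0.3]
gripper_width: 85.2
```

```bash
python3 - <<'E'
from h import *
w=arm.get_image("wrist"); save("w2",w["img"]); print(arm.read_state()["position"],phi())
np.save("w2.npy",w,allow_pickle=True)
E
```

```text
[569.71231265 275.3818463  215.29192051] -0.49605430131934525
```

View pics/w2.png

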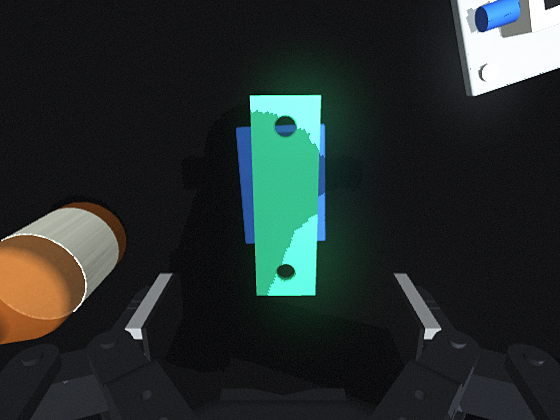

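The green sheet is upright in the view: corners about (250,95), (321,95), (316,295), (257,295), holes about (285,126) and (286,271). The bottle is on the left at around (60,255).

```bash
python3 - <<'E'
from h import *
w=np.load("w2.npy",allow_pickle=True).item()
im=w["img"].astype(int); 
m=((im[...,1]>im[...,0]+30)&(im[...,1]>im[...,2]+10)&(im[...,1]>90)).astype(np.uint8)
c=quad(m)
ap=cv2.approxPolyDP(cv2.convexHull(c),8,True)[:,0]; print("corners",ap.tolist())
cs,_=cv2.findContours(m,cv2.RETR_LIST,cv2.CHAIN_APPROX_NONE)
for k in cs:
    if 100<cv2.contourArea(k)<1500: print(cv2.fitEllipse(k) ,cv2.contourArea(k))
print([atz(w,a,45).round(1).tolist() for a in ap])
q,r=fit(150,46,[(w,cv2.convexHull(c)[:,0].astype(float))],[569,275,45,-.497]); print("fit",q.round(2),r)
a=atz(w,(285.3,126),45);b=atz(w,(286,271),45); print("holes",a,b,np.linalg.norm(a-b),(a+b)/2,np.arctan2(*(a-b)[[1,0]]))
t=arm.get_image("top"); print("bottle",atz(t,(116.5,234.7),0),atz(t,(94,230),150))
E
```

```text
corners [[250, 108], [292, 117], [318, 150], [314, 295], [256, 294]]
((285.123779296875, 270.67010498046875), (14.213414192199707, 18.26905632019043), 91.039794921875) 201.0
((284.74505615234375, 126.05720520019531), (20.87240219116211, 21.609437942504883), 107.64381408691406) 350.0
[[639.4, 262.6, 45.0], [621.3, 241.2, 45.0], [593.5, 235.9, 45.0], [492.7, 289.8, 45.0], [515.1, 329.3, 45.0]]
fit [ 5.5841e+02  2.8020e+02  4.1660e+01 -4.8000e-01] 3.2373926840229283
holes [618.22447719 247.81561353  45.        ] [521.89276377 298.99478446  45.        ] 109.08302594145262 [570.05862048 273.40519899  45.        ] -0.48835781894023766
bottle [612.06708674 445.07598489   0.        ] [609.19236799 442.47423049 150.        ]
```

```bash
python3 - <<'E'
from h import *
plan(570.1,273.4,96,-0.488)
E
```

```text
call 0 [0.0053 0.0072 0.597 ] [-0.0002 -0.0002 -0.0083] rows>= 1.2
call 1 [0.0054 0.0073 0.597 ] [-0.0001 -0.0001 -0.0083] rows>= 1.2
```

Call:
apply_moves:
  increments:
    - [[0, 0, 0.4, 0, 0, 0, 1], [0.01, 0.014, 0.75, 0, 0, -0.016, 1], [0.01, 0.014, 0.9, 0, 0, -0.016, 1], [0.01, 0.014, 0.9, 0, 0, -0.016, 1]]

```text
clock: 5.2
position: [569.0, 272.5, 122.5]
ee_rot: [0.97, -0.242, -0.002, 0.002]
contact_force: [-0.5, -0.1, 0.2]
gripper_width: 85.3
```

```bash
python3 - <<'E'
from h import *
w=arm.get_image("wrist"); save("w3",w["img"]); print(arm.read_state()["position"],phi())
np.save("w3.npy",w,allow_pickle=True)
E
```

```text
[570.02145798 273.43530086 124.44884323] -0.48776589762776423
```

View pics/w3.png

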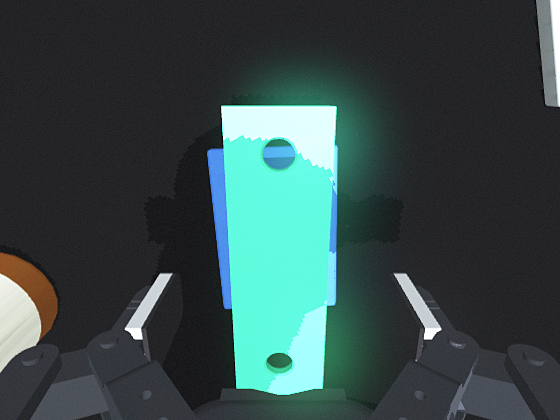

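The holes are now at (279,154) and (280,363), and the jaws straddle the sheet symmetrically. I'll triangulate their height from w2 and w3.

```bash
python3 - <<'E'
from h import *
A=np.load("w2.npy",allow_pickle=True).item();B=np.load("w3.npy",allow_pickle=True).item()
for a,b in (((284.8,126),(278.7,154)),((285.2,270.8),(279.5,362.8))):
    s=least_squares(lambda X:np.r_[proj(A,X)[0]-a,proj(B,X)[0]-b],[570,273,45]); print(s.x.round(1),np.sqrt(2*s.cost))
im=B["img"]; print(atz(B,(278.7,154),45),atz(B,(279.5,362.8),45), (atz(B,(278.7,154),45)+atz(B,(279.5,362.8),45))/2)
plan(570.1,273.2,96,-0.488)
E
```

```text
[617.9 248.3  40.6] 0.027607343709534785
[522.4 299.2  45.3] 0.31050641588915606
[618.65718055 247.88069932  45.        ] [522.08047287 299.26680968  45.        ] [570.36882671 273.5737545   45.        ]
call 0 [0.0019 0.0012 0.2845] [0.0037 0.0009 0.0005] rows>= 0.6
```

Call:
apply_moves:
  increments:
    - [[0, 0, 0.15, 0, 0, 0, 1], [0, 0, 0.28, 0, 0, 0, 1], [0, 0, 0.28, 0, 0, 0, 0.3], [0, 0, 0.28, 0, 0, 0, -0.4], [0, 0, 0.28, 0, 0, 0, -1], [0, 0, 0.28, 0, 0, 0, -1], [0, 0, 0.28, 0, 0, 0, -1]]

```text
clock: 5.95
position: [570.6, 275.4, 98.3]
ee_rot: [0.971, -0.24, 0.001, -0.001]
contact_force: [-0.0, -0.3, 4.7]
gripper_width: 44.2
```

```bash
python3 - <<'E'
from h import *
w=arm.get_image("wrist"); save("w4",w["img"]); s=arm.read_state(); print(s["position"],phi(),s["gripper_width"],s["contact_force"],s["wrist_torque"])
np.save("w4.npy",w,allow_pickle=True)
E
```

```text
[570.52946615 275.39891801  98.27942653] -0.4851946720749359 44.14562239784187 [ 0.0603156  -0.78415447  5.54122419] [-0.12421019  0.13251586  0.00112638]
```

View pics/w4.png

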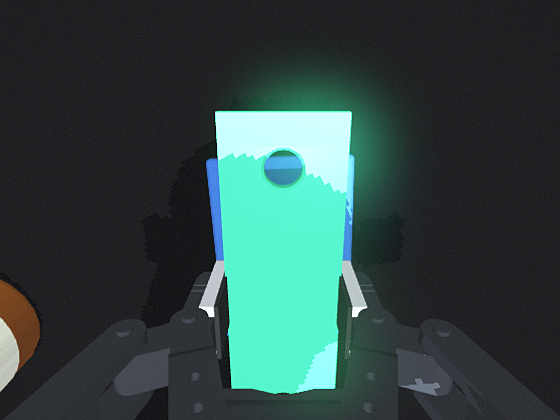

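It is gripped: the front hole is at (283,167) and the sheet edges are parallel. Lifting next.

Call:
apply_moves:
  increments:
    - [[0, 0, -0.1, 0, 0, 0, -1], [0, 0, -0.3, 0, 0, 0, -1], [0, 0, -0.6, 0, 0, 0, -1], [0, 0, -0.9, 0, 0, 0, -1], [0, 0, -1, 0, 0, 0, -1], [0, 0, -1, 0, 0, 0, -1]]

```text
clock: 6.6
position: [570.2, 275.2, 198.6]
ee_rot: [0.971, -0.241, 0.001, -0.001]
contact_force: [0.8, -0.4, -0.4]
gripper_width: 44.3
```

```bash
python3 - <<'E'
from h import *
w=arm.get_image("wrist"); save("w5",w["img"]); s=arm.read_state(); print(s["position"],phi(),s["gripper_width"],s["contact_force"],s["wrist_torque"])
np.save("w5.npy",w,allow_pickle=True)
plan(598,-2.6,190,-1.7396)
E
```

```text
[569.44046003 274.79519699 196.75191822] -0.48626765620616713 44.26821128644437 [ 0.66139777 -0.29684561 -1.28586507] [0.02473095 0.08527721 0.06045093]
call 0 [0.5163 0.773  0.0219] [2.000e-04 5.000e-04 8.356e-01] rows>= 2.8
call 1 [0.7855 0.497  0.0221] [1.000e-04 5.000e-04 8.355e-01] rows>= 2.8
call 2 [0.9196 0.1356 0.0222] [2.000e-04 6.000e-04 8.356e-01] rows>= 2.8
```

View pics/w5.png

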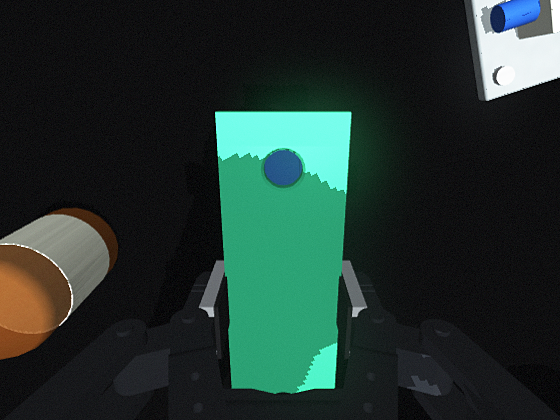

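```bash
cat >> h.py <<'E'
TC=np.array([[0,.947,.322,82.618],[1,0,0,-.249],[0,.322,-.947,-69.614],[0,0,0,1]])
def tooldict(w):
    d=dict(w); d["pose"]=TC; return d
def held(w,FL,FR,BL,BR,H,W,L=150):
    """pose of held part (upper face) in tool frame from picture points"""
    d=tooldict(w)
    def pts(q):
        r=R.from_euler("zyx",q[3:6]).as_matrix()
        g=lambda u,v:(r@np.array([u,v,0]))+q[:3]
        return g
    def res(q):
        g=pts(q); o=[]
        P=proj(d,np.array([g(L/2,-W/2),g(L/2,W/2),g(55,0),g(-20,-W/2),g(-20,W/2)]))
        o+=list(P[0]-FL)+list(P[1]-FR)+list(P[2]-H)
        for a,b,c in ((P[0],P[3],BL),(P[1],P[4],BR)):
            t=(b-a)/np.linalg.norm(b-a); v=np.array(c)-a; o.append(t[0]*v[1]-t[1]*v[0])
        return np.array(o)
    s=least_squares(res,[0,0,52,0,0,0],x_scale=[1,1,1,.01,.01,.01]); return s.x,res(s.x),pts(s.x)
E
python3 - <<'E'
from h import *
w=np.load("w5.npy",allow_pickle=True).item()
im=w["img"]; g=im[:,:,1].astype(int)-im[:,:,0]
# subpixel edges per row
L=[];Rr=[]
for r in list(range(120,255,5))+list(range(330,385,5)):
    row=im[r,:,1].astype(float)-im[r,:,0]
    c=np.where(row>35)[0]; c=c[(c>200)&(c<365)]
    L.append((r,c.min())); Rr.append((r,c.max()))
L=np.array(L);Rr=np.array(Rr)
for n,a in(("L",L),("R",Rr)):
    k=np.polyfit(a[:,0],a[:,1],1); print(n,k,np.abs(np.polyval(k,a[:,0])-a[:,1]).max(), np.polyval(k,[111,388]), a[::4].tolist())
b=[np.where((im[95:130,c,1].astype(int)>110))[0].min()+95 for c in range(225,345,10)]; print(b)
hole=((im[...,2].astype(int)>im[...,1].astype(int)-10)&(np.indices(g.shape)[0]>140)&(np.indices(g.shape)[0]<195)&(np.abs(np.indices(g.shape)[1]-283)<28)).astype(np.uint8)
e=cv2.fitEllipse(quad(hole)); print(e)
E
```

```text
L [6.00249905e-02 2.08152042e+02] 0.4609133240269898 [214.81481565 231.44173801] [[120, 215], [140, 217], [160, 218], [180, 219], [200, 220], [220, 221], [240, 223], [335, 228], [355, 229], [375, 231]]
R [-9.55807847e-02  3.69175500e+02] 6.705805406143952 [358.56603247 332.09015512] [[120, 351], [140, 359], [160, 359], [180, 354], [200, 346], [220, 344], [240, 343], [335, 337], [355, 336], [375, 335]]
[np.int64(111), np.int64(111), np.int64(111), np.int64(111), np.int64(111), np.int64(111), np.int64(111), np.int64(111), np.int64(111), np.int64(111), np.int64(111), np.int64(111)]
((282.6591491699219, 167.18621826171875), (34.465110778808594, 37.142662048339844), 90.22431182861328)
```

```bash
python3 - <<'E'
from h import *
w=np.load("w5.npy",allow_pickle=True).item()
save("z5",cv2.resize(w["img"][140:196,253:313],None,fx=10,fy=10,interpolation=cv2.INTER_CUBIC))
for H in ((283,168),(283.3,168.3)):
    q,r,g=held(w,(214.3,110.5),(352,110.5),(230.5,375),(335.7,375),H,46); print(q.round(3),r.round(2),g(55,0),g(-55,0))
E
```

```text
[-1.1700e+00 -9.3000e-02  5.3225e+01 -0.0000e+00  3.0000e-03 -8.0000e-03] [ 0.16 -0.29 -0.19 -0.25  0.03  0.58  0.08 -0.08] [53.82926018 -0.1110591  53.04213538] [-56.17012429  -0.07563548  53.40841538]
[-1.190e+00 -2.900e-02  5.315e+01 -0.000e+00  4.000e-03  7.000e-03] [ 0.15 -0.14 -0.09 -0.23 -0.06  0.4   0.05 -0.06] [ 5.38094585e+01 -3.71607100e-02  5.29436956e+01] [-5.61897686e+01 -2.01199122e-02  5.33556820e+01]
```

View pics/z5.png

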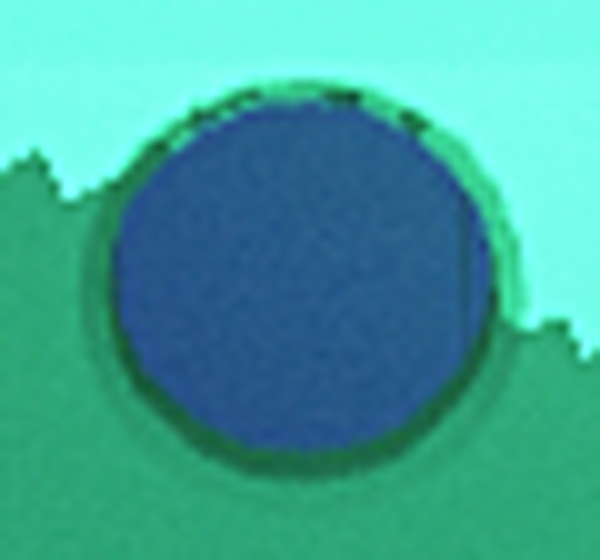

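```bash
python3 - <<'E'
from h import *
w=np.load("w1.npy",allow_pickle=True).item()
for z in (79.5,77.3):
    a=atz(w,(279.4,116.7),z);b=atz(w,(277.4,262.2),z); m=(a+b)/2; print(z,m,np.linalg.norm(a-b),np.arctan2(*(a-b)[[1,0]]))
ph=-1.7396
c=m[:2]-(Rd(ph)@np.array([-1.2,-.05,0]))[:2]; print("TCP",c)
plan(c[0],c[1],165,ph)
E
```

```text
79.5 [597.99536541  -2.59643712  79.5       ] 109.02542900887242 -1.7395560070970626
77.3 [598.12121977  -1.91721567  77.3       ] 110.01093185754691 -1.7395560070970635
TCP [597.87032667  -3.09175927]
call 0 [0.5167 0.7747 0.1053] [2.000e-04 5.000e-04 8.356e-01] rows>= 2.8
call 1 [0.7866 0.4983 0.1054] [1.000e-04 5.000e-04 8.355e-01] rows>= 2.8
call 2 [0.9211 0.1364 0.1055] [2.000e-04 6.000e-04 8.356e-01] rows>= 2.8
```

Call:
apply_moves:
  increments:
    - [[0.08, 0.12, 0, 0, 0, 0.12, -1], [0.22, 0.33, 0, 0, 0, 0.35, -1], [0.37, 0.55, 0, 0, 0, 0.6, -1], [0.52, 0.77, 0, 0, 0, 0.84, -1]]

```text
clock: 7.05
position: [578.8, 181.3, 194.3]
ee_rot: [0.898, -0.44, -0.002, 0.002]
contact_force: [0.4, -0.6, -0.4]
gripper_width: 44.2
```

Call:
apply_moves:
  increments:
    - [[0.26, 0.17, 0.03, 0, 0, 0.28, -1], [0.52, 0.33, 0.05, 0, 0, 0.56, -1], [0.79, 0.5, 0.1, 0, 0, 0.84, -1]]

```text
clock: 7.35
position: [588.4, 88.2, 184.8]
ee_rot: [0.786, -0.618, -0.001, 0.001]
contact_force: [0.7, -0.6, 0.1]
gripper_width: 44.2
```

Call:
apply_moves:
  increments:
    - [[0.3, 0.04, 0.03, 0, 0, 0.28, -1], [0.62, 0.09, 0.05, 0, 0, 0.56, -1], [0.84, 0.12, 0.1, 0, 0, 0.78, -1], [0.92, 0.14, 0.15, 0, 0, 0.84, -1], [0.92, 0.14, 0.2, 0, 0, 0.84, -1], [0.92, 0.14, 0.2, 0, 0, 0.84, -1]]

```text
clock: 7.95
position: [597.1, -2.7, 165.0]
ee_rot: [-0.643, 0.766, 0.001, -0.002]
contact_force: [-0.4, 0.1, -0.8]
gripper_width: 44.7
```

```bash
python3 - <<'E'
from h import *
w=arm.get_image("wrist"); save("w6",w["img"]); s=arm.read_state(); print(s["position"],phi(),s["gripper_width"],s["contact_force"],s["wrist_torque"])
np.save("w6.npy",w,allow_pickle=True)
plan(597.87,-3.1,148,-1.7396)
E
```

```text
[597.56842544  -2.35018373 165.79783309] -1.743897331194653 44.50532758635772 [-0.12514074  0.51424455 -0.6441622 ] [ 0.03115061 -0.0429746  -0.01311057]
call 0 [ 0.0067 -0.0046  0.178 ] [ 0.004  -0.0014 -0.0086] rows>= 0.4
```

View pics/w6.png

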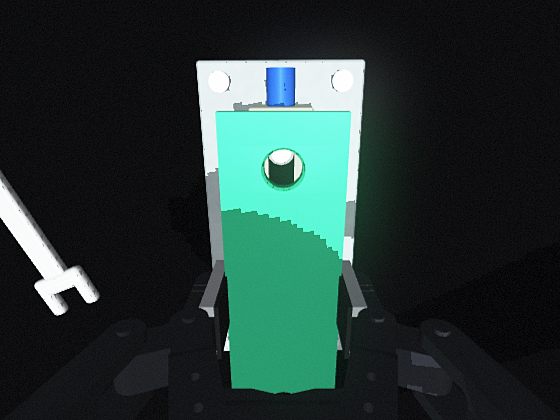

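The front pin's bright tip shows through the hole at about (283,158). Zooming in.

```bash
python3 - <<'E'
from h import *
w=np.load("w6.npy",allow_pickle=True).item()
im=cv2.resize(w["img"][140:196,253:313],None,fx=10,fy=10,interpolation=cv2.INTER_CUBIC)
save("z6",im)
m=np.array([598.12,-1.92,77.3]); ph=-1.7396
for z in (79.5,77.3):
    a=m+55*np.array([np.cos(ph),np.sin(ph),0]); a[2]=z
    u=proj(w,a)[0]; print(z,u,"zoom",(u-[253,140])*10+4.5)
# target: pixel in the picture where hole axis point lies at tip height
E
```

```text
79.5 [281.14619123 152.47744603] zoom [285.96191231 129.27446031]
77.3 [281.14069642 151.55607375] zoom [285.90696417 120.06073747]
```

View pics/z6.png

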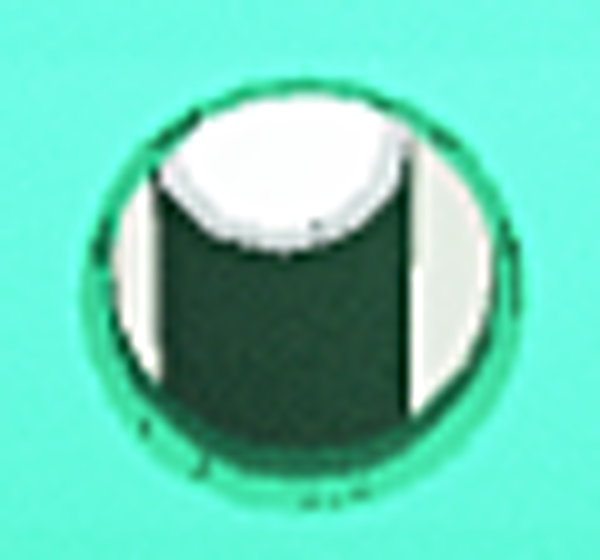

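Call:
apply_moves:
  increments:
    - [[0.007, -0.005, 0.12, 0.004, 0, -0.009, -1], [0.007, -0.005, 0.2, 0.004, 0, -0.009, -1], [0.007, -0.005, 0.2, 0.004, 0, -0.009, -1], [0.007, -0.005, 0.2, 0.004, 0, -0.009, -1]]

```text
clock: 8.4
position: [598.3, -3.6, 146.5]
ee_rot: [-0.645, 0.765, -0.001, 0.0]
contact_force: [0.1, 0.1, -0.4]
gripper_width: 44.2
```

```bash
cat > chk.py <<'E'
from h import *
import sys
n=sys.argv[1]; cx,cy,zf=[float(a) for a in sys.argv[2:5]]
w=arm.get_image("wrist"); save(n,w["img"]); s=arm.read_state(); print(s["position"].round(2),phi(),s["gripper_width"],s["contact_force"].round(1),s["wrist_torque"].round(2))
np.save(n+".npy",w,allow_pickle=True)
im=cv2.resize(w["img"][140:196,253:313],None,fx=10,fy=10,interpolation=cv2.INTER_CUBIC); save("z"+n,im)
d=tooldict(w); q=R.from_quat(s["ee_rot"])
for ztip in (79.5,77.3):
    zt=s["position"][2]-ztip
    u=proj(d,np.array([cx+55,cy,zt]))[0]; e=proj(d,np.array([cx+55+6,cy,zt]))[0]
    print("want tip centre at zoom",((u-[253,140])*10+4.5).round(0),"radius",abs(e-u)[1]*10, "px/mm",355/ (zt+69.6)*10)
E
python3 chk.py w7 -1.2 -0.05 53.2
```

```text
[598.57  -3.64 146.93] -1.7406682856076787 44.36715643317725 [0.5 0.5 0.4] [ 0.   -0.01  0.02]
want tip centre at zoom [306. 207.] radius 153.11524971456805 px/mm 25.905794660984963
want tip centre at zoom [306. 195.] radius 150.98301716363807 px/mm 25.496466853449927
```

View pics/zw7.png

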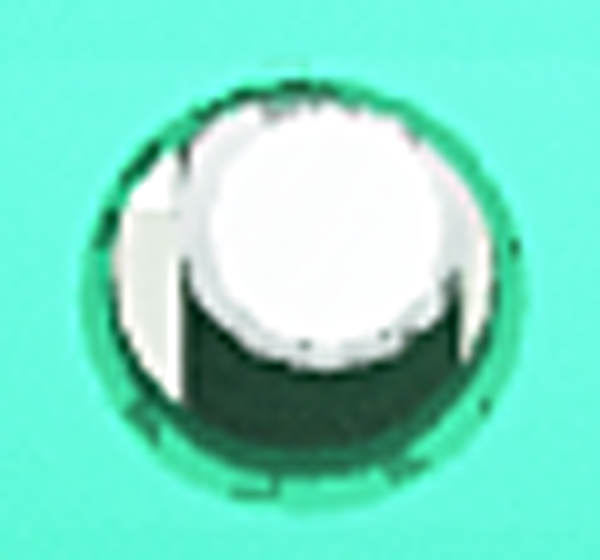

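Call:
apply_moves:
  increments:
    - [[-0.006, 0.008, 0, 0, 0, 0, -1], [-0.006, 0.008, 0.03, 0, 0, 0, -1], [-0.006, 0.008, 0.06, 0, 0, 0, -1], [-0.006, 0.008, 0.06, 0, 0, 0, -1]]

```text
clock: 8.85
position: [597.4, -3.3, 140.4]
ee_rot: [-0.644, 0.765, -0.0, 0.0]
contact_force: [0.5, -0.2, 0.0]
gripper_width: 44.1
```

```bash
python3 chk.py w8 -1.2 -0.05 53.2
```

```text
[597.57  -3.24 140.61] -1.741375276732756 44.24583096952216 [-0.4 -0.1  0.6] [-0.05 -0.02  0.03]
want tip centre at zoom [306. 242.] radius 159.59096086189703 px/mm 27.158905483293005
want tip centre at zoom [306. 229.] radius 157.27681698578834 px/mm 26.70936362945392
```

View pics/zw8.png

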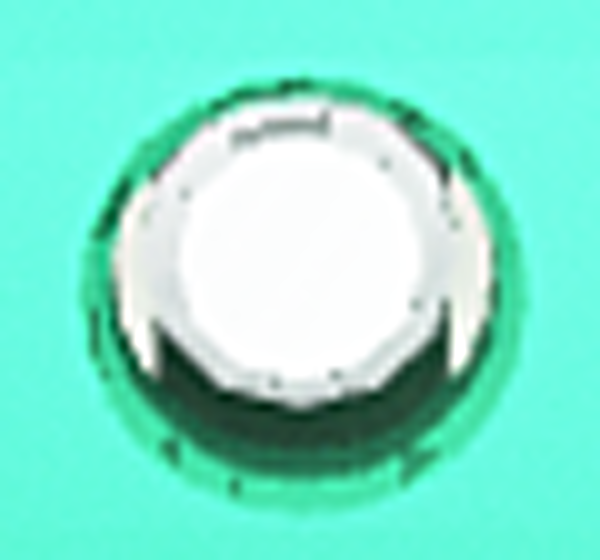

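The pin is centred within about 0.3 mm. Descending.

Call:
apply_moves:
  increments:
    - [[-0.002, 0, 0.04, 0, 0, 0, -1], [-0.002, 0, 0.08, 0, 0, 0, -1], [-0.002, 0, 0.12, 0, 0, 0, -1], [-0.002, 0, 0.16, 0, 0, 0, -1], [-0.002, 0, 0.2, 0, 0, 0, -1], [-0.002, 0, 0.2, 0, 0, 0, -1]]

```text
clock: 9.5
position: [597.4, -3.1, 120.1]
ee_rot: [-0.644, 0.765, -0.0, -0.0]
contact_force: [0.4, -0.3, -0.6]
gripper_width: 44.2
```

```bash
python3 chk.py w9 -1.2 -0.05 53.2
```

```text
[597.66  -3.   120.49] -1.7412348466344163 44.35118169743514 [-0.5  0.   0.2] [ 0.01 -0.01 -0.01]
want tip centre at zoom [307. 377.] radius 184.38960809851238 px/mm 32.10188014789265
want tip centre at zoom [307. 360.] radius 181.31258100403898 px/mm 31.475698728750302
```

View pics/w9.png

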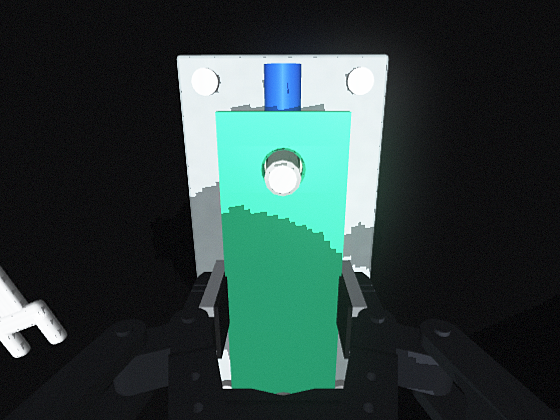

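The front pin stands through the hole at (283,175), with no contact force. Continuing down.

Call:
apply_moves:
  increments:
    - [[0, 0, 0.04, 0, 0, 0, -1], [0, 0, 0.08, 0, 0, 0, -1], [0, 0, 0.12, 0, 0, 0, -1], [0, 0, 0.14, 0, 0, 0, -1], [0, 0, 0.15, 0, 0, 0, -1]]

```text
clock: 10.05
position: [597.7, -3.0, 105.5]
ee_rot: [-0.644, 0.765, -0.001, 0.0]
contact_force: [-0.1, -0.4, -0.2]
gripper_width: 44.5
```

Call:
apply_moves:
  increments:
    - [[0, 0, 0.01, 0, 0, 0, -1], [0, 0, 0.015, 0, 0, 0, -1], [0, 0, 0.02, 0, 0, 0, -1]]

```text
clock: 10.35
position: [597.9, -3.0, 104.0]
ee_rot: [-0.644, 0.765, -0.001, 0.001]
contact_force: [-0.1, 0.7, -1.2]
gripper_width: 44.3
```

Call:
apply_moves:
  increments:
    - [[0, 0, 0.01, 0, 0, 0, -1], [0, 0, 0.02, 0, 0, 0, -1], [0, 0, 0.02, 0, 0, 0, -1]]

```text
clock: 10.65
position: [598.0, -2.9, 103.3]
ee_rot: [-0.645, 0.765, -0.001, 0.001]
contact_force: [-2.9, -0.4, 6.6]
gripper_width: 44.4
```

Call:
apply_moves:
  increments:
    - [[0, 0, 0, 0, 0, 0, -0.1], [0, 0, 0, 0, 0, 0, 0.2], [0, 0, 0, 0, 0, 0, 0.6], [0, 0, 0, 0, 0, 0, 1], [0, 0, 0, 0, 0, 0, 1]]

```text
clock: 11.15
position: [597.8, -3.0, 101.7]
ee_rot: [-0.644, 0.765, -0.001, 0.001]
contact_force: [0.1, 0.7, 0.2]
gripper_width: 85.4
```

Call:
apply_moves:
  increments:
    - [[0, 0, -0.1, 0, 0, 0, 1], [0, 0, -0.3, 0, 0, 0, 1], [0, 0, -0.7, 0, 0, 0, 1], [0, 0, -1, 0, 0, 0, 1], [0, 0, -1, 0, 0, 0, 1], [0, 0, -1, 0, 0, 0, 1]]

```text
clock: 11.75
position: [597.7, -2.9, 203.2]
ee_rot: [-0.644, 0.765, -0.001, 0.002]
contact_force: [0.3, 0.6, 0.0]
gripper_width: 85.3
```

```bash
python3 chk.py w10 -1.2 -0.05 53.2; python3 -c "
from h import *
plan(519.5,-253.7,205,3.073)"
```

```text
[597.17  -3.   201.91] -1.7416800724048151 85.34759374291697 [ 0.2  0.2 -0.6] [0.02 0.04 0.07]
want tip centre at zoom [305.  -5.] radius 113.14292818949966 px/mm 18.488551864252738
want tip centre at zoom [305. -11.] radius 111.97215478659302 px/mm 18.27911535189344
call 0 [ 0.8675  0.113  -0.0107] [-7.00e-04  9.00e-04  9.79e-01] rows>= 3.3
call 1 [ 0.8188 -0.3082 -0.0104] [-7.00e-04  9.00e-04  9.79e-01] rows>= 3.3
call 2 [ 0.5778 -0.6569 -0.0102] [-7.00e-04  1.00e-03  9.79e-01] rows>= 3.3
```

View pics/w10.png

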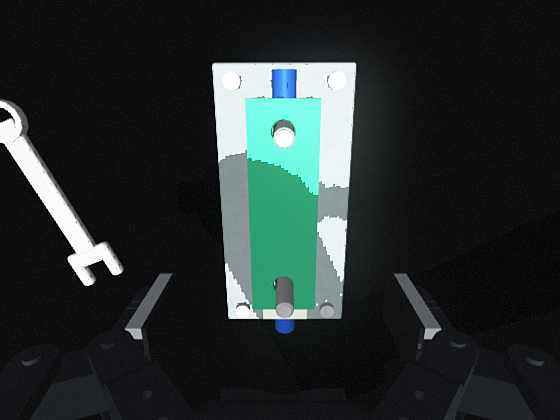

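Both pins come through the green sheet (upper tip (284,135), lower shaft (285,280–310)) and it lies flat on the body. Moving to the plate.

Call:
apply_moves:
  increments:
    - [[0.26, 0.03, 0, 0, 0, 0.29, 1], [0.52, 0.07, 0, 0, 0, 0.59, 1], [0.78, 0.1, 0, 0, 0, 0.88, 1], [0.87, 0.11, 0, 0, 0, 0.98, 1]]

```text
clock: 12.2
position: [570.4, -88.6, 200.2]
ee_rot: [-0.437, 0.899, 0.0, -0.001]
contact_force: [0.5, 0.4, 0.9]
gripper_width: 85.5
```

Call:
apply_moves:
  increments:
    - [[0.25, -0.09, 0, 0, 0, 0.29, 1], [0.49, -0.18, 0, 0, 0, 0.59, 1], [0.74, -0.28, 0, 0, 0, 0.88, 1], [0.82, -0.31, 0, 0, 0, 0.98, 1]]

```text
clock: 12.6
position: [544.6, -172.4, 200.2]
ee_rot: [-0.206, 0.979, 0.0, -0.001]
contact_force: [0.3, 0.6, 0.5]
gripper_width: 85.4
```

Call:
apply_moves:
  increments:
    - [[0.17, -0.2, 0, 0, 0, 0.29, 1], [0.35, -0.4, 0, 0, 0, 0.59, 1], [0.52, -0.6, 0, 0, 0, 0.88, 1], [0.58, -0.66, -0.01, 0, 0, 0.98, 1], [0.58, -0.66, -0.01, 0, 0, 0.98, 1], [0.58, -0.66, -0.01, 0, 0, 0.98, 1]]

```text
clock: 13.2
position: [519.8, -254.3, 201.8]
ee_rot: [0.034, 0.999, 0.0, -0.0]
contact_force: [-0.5, -0.4, 0.2]
gripper_width: 85.3
```

```bash
python3 chk.py w11 0 0 53
```

```text
[ 520.04 -254.05  202.01] 3.0731604669882726 85.54664276810932 [-0.1 -0.1 -0. ] [ 0.03  0.01 -0.02]
want tip centre at zoom [306. -28.] radius 113.55083817700574 px/mm 18.47908490629282
want tip centre at zoom [306. -34.] radius 112.37143006832255 px/mm 18.2698616069981
```

View pics/w11.png

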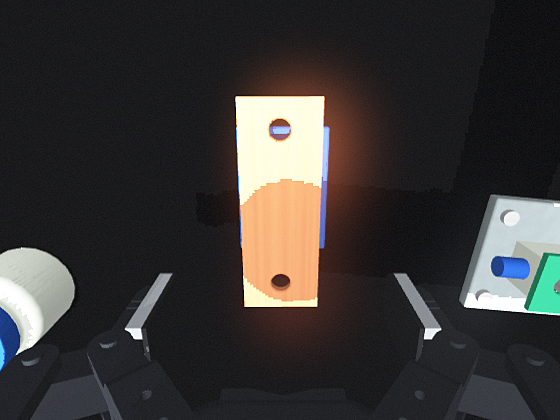

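The copper plate is upright with holes at (280,130) and (280.5,282) and corners (236,97), (324,97), (317,306), (244,306). The jar is off to the left.

```bash
python3 - <<'E'
from h import *
w=np.load("w11.npy",allow_pickle=True).item()
im=w["img"].astype(int)
for (u,v) in ((280,130),(280,282)):
    p=im[v-16:v+16,u-18:u+18]; m=(p[...,0]<120).astype(np.uint8); c=quad(m); (x,y),ax,an=cv2.fitEllipse(c); print(x+u-18,y+v-16,ax)
for z in (46,44):
    a=atz(w,(280,129.3),z);b=atz(w,(280.5,281.5),z); print(a,b,np.linalg.norm(a-b),(a+b)/2,np.arctan2(*(a-b)[[1,0]]))
    print([atz(w,c,z).round(1).tolist() for c in [(236,97),(324,97),(317,306),(244,306)]])
m=(a+b)/2
plan(m[0],m[1],124,np.arctan2(*(a-b)[[1,0]]))
E
```

```text
270.89760971069336 111.68771171569824 (18.182090759277344, 18.996135711669922)
280.39668464660645 280.10989475250244 (11.749961853027344, 16.626256942749023)
[ 465.06675168 -252.23002058   46.        ] [ 573.70311844 -259.67311396   46.        ] 108.89104564683734 [ 519.38493506 -255.95156727   46.        ] 3.0731857289691065
[[443.9, -277.6, 46.0], [447.6, -224.1, 46.0], [596.3, -234.1, 46.0], [592.6, -288.3, 46.0]]
[ 465.31215744 -252.26295971   44.        ] [ 574.91259076 -259.77210498   44.        ] 109.8573722938702 [ 520.1123741  -256.01753235   44.        ] 3.073185728969106
[[443.9, -277.8, 44.0], [447.7, -223.9, 44.0], [597.8, -233.9, 44.0], [594.0, -288.6, 44.0]]
call 0 [-0.0018 -0.0197  0.7801] [ 0.0003  0.0007 -0.0001] rows>= 1.6
```

Call:
apply_moves:
  increments:
    - [[0, -0.02, 0.3, 0, 0, 0, 1], [0, -0.02, 0.6, 0, 0, 0, 1], [0, -0.02, 0.78, 0, 0, 0, 1], [0, -0.02, 0.78, 0, 0, 0, 1]]

```text
clock: 13.65
position: [518.8, -255.3, 121.8]
ee_rot: [0.034, 0.999, 0.001, -0.002]
contact_force: [-0.7, 0.4, -0.3]
gripper_width: 85.2
```

```bash
python3 chk.py w12 0 0 53
```

```text
[ 519.94 -255.74  123.69] 3.073705730549441 85.40701414062644 [ 0.4 -0.   1.3] [-0.02 -0.02 -0.01]
want tip centre at zoom [309. 317.] radius 181.14627247962176 px/mm 31.19803908383297
want tip centre at zoom [308. 302.] radius 178.17312528234567 px/mm 30.606297057361054
```

View pics/w12.png

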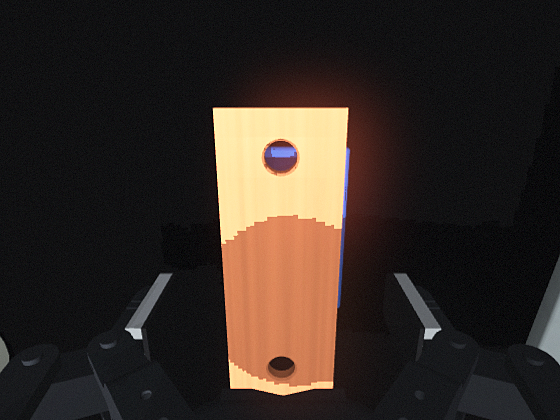

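The holes are at (281,157) and (281,368), centred between the jaws. Descending 27 mm to grip.

Call:
apply_moves:
  increments:
    - [[0, 0, 0.15, 0, 0, 0, 1], [0, 0, 0.27, 0, 0, 0, 1], [0, 0, 0.27, 0, 0, 0, 0.4], [0, 0, 0.27, 0, 0, 0, -0.2], [0, 0, 0.27, 0, 0, 0, -1], [0, 0, 0.27, 0, 0, 0, -1], [0, 0, 0.27, 0, 0, 0, -1]]

```text
clock: 14.4
position: [520.8, -256.6, 99.0]
ee_rot: [0.035, 0.999, -0.0, 0.002]
contact_force: [-1.0, 1.9, 5.8]
gripper_width: 52.6
```

Call:
apply_moves:
  increments:
    - [[0, 0, -0.1, 0, 0, 0, -1], [0, 0, -0.3, 0, 0, 0, -1], [0, 0, -0.6, 0, 0, 0, -1], [0, 0, -0.9, 0, 0, 0, -1], [0, 0, -1, 0, 0, 0, -1], [0, 0, -1, 0, 0, 0, -1]]

```text
clock: 15.0
position: [520.2, -256.6, 198.9]
ee_rot: [0.035, 0.999, -0.0, 0.002]
contact_force: [-0.0, 0.6, -4.7]
gripper_width: 52.2
```

```bash
python3 chk.py w13 0 0 53
```

```text
[ 519.39 -256.25  197.14] 3.071104144805815 52.568679968000986 [-0.5  0.3 -5.2] [ 0.06  0.05 -0.01]
want tip centre at zoom [306. -14.] radius 116.25300846169097 px/mm 18.95997206403199
want tip centre at zoom [306. -20.] radius 115.01722387211146 px/mm 18.739782582524516
```

View pics/w13.png

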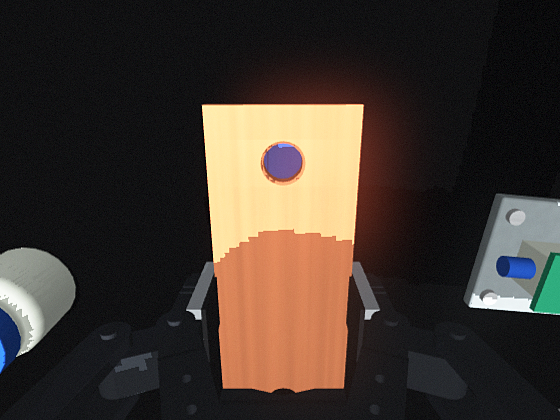

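View pics/zw13.png

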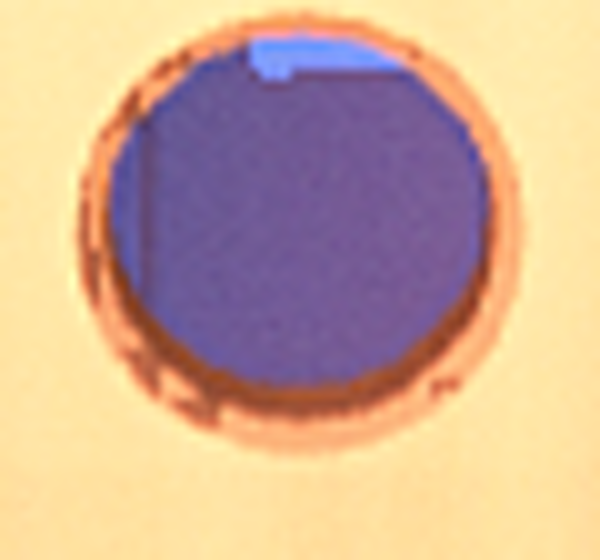

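The plate is gripped and lifted: the front hole ring is centred at (282.6,162.9), with front corners (202.5,104) and (363.5,104).

```bash
python3 - <<'E'
from h import *
w=np.load("w13.npy",allow_pickle=True).item()
im=w["img"].astype(int)
L=[];Rr=[]
for r in list(range(110,255,5))+list(range(335,385,5)):
    row=(im[r,:,0]-im[r,:,2]); d=np.diff(row.astype(float))
    lo=195+np.argmax(d[195:235]); hi=335+np.argmin(d[335:370]); L.append((r,lo+.5));Rr.append((r,hi+.5))
ln=[]
for a in (np.array(L),np.array(Rr)):
    g=np.ones(len(a),bool)
    for _ in range(4):
        k=np.polyfit(a[g,0],a[g,1],1); g=np.abs(np.polyval(k,a[:,0])-a[:,1])<1.2
    ln.append(k); print(k,g.sum(),len(a),np.polyval(k,[103.5,375]))
top=[98+np.argmax(np.diff(im[98:112,c,0])) for c in range(215,355,15)]; print(top)
t=np.mean(top)+.5
f=[np.polyval(k,t) for k in ln]; b=[np.polyval(k,375) for k in ln]
q,r,g=held(w,(f[0],t),(f[1],t),(b[0],375),(b[1],375),(282.6,162.9),54); print(q.round(3),r.round(2))
ph=-1.7396; c=np.array([598.12,-1.92])-(Rd(ph)@np.array([q[0],q[1],0]))[:2]; print("TCP",c)
plan(c[0],c[1],170,ph-q[3])
E
```

```text
[7.59143482e-02 1.92918803e+02] 39 39 [200.77593779 221.38668334]
[-7.43786005e-02  3.71939995e+02] 39 39 [364.24180949 344.04801947]
[np.int64(103), np.int64(103), np.int64(103), np.int64(103), np.int64(103), np.int64(103), np.int64(103), np.int64(103), np.int64(103), np.int64(103)]
[ 1.0560e+00 -2.4500e-01  5.3289e+01 -1.0000e-03  1.7000e-02 -0.0000e+00] [ 0.01  0.08  0.04 -0.02 -0.03 -0.07 -0.02 -0.  ]
TCP [598.05594449  -0.83778719]
call 0 [-0.2015  0.8677  0.0914] [-1.00e-04  1.00e-03 -9.82e-01] rows>= 3.3
call 1 [-0.5868  0.6701  0.0912] [-1.00e-04  1.00e-03 -9.82e-01] rows>= 3.3
call 2 [-0.8336  0.3142  0.0908] [-2.000e-04  9.000e-04 -9.821e-01] rows>= 3.3
```

Call:
apply_moves:
  increments:
    - [[-0.03, 0.13, 0, 0, 0, -0.15, -1], [-0.1, 0.4, 0, 0, 0, -0.44, -1], [-0.16, 0.67, 0, 0, 0, -0.73, -1], [-0.2, 0.87, 0, 0, 0, -0.98, -1]]

```text
clock: 15.45
position: [545.2, -169.7, 195.1]
ee_rot: [-0.211, 0.977, 0.001, -0.001]
contact_force: [-0.1, -0.3, -4.3]
gripper_width: 52.6
```

Call:
apply_moves:
  increments:
    - [[-0.17, 0.19, 0, 0, 0, -0.28, -1], [-0.34, 0.38, 0, 0, 0, -0.56, -1], [-0.51, 0.57, 0.02, 0, 0, -0.84, -1], [-0.59, 0.67, 0.05, 0, 0, -0.98, -1]]

```text
clock: 15.85
position: [572.1, -84.1, 190.3]
ee_rot: [-0.442, 0.897, 0.0, -0.001]
contact_force: [0.0, -0.7, -3.7]
gripper_width: 52.2
```

Call:
apply_moves:
  increments:
    - [[-0.24, 0.09, 0, 0, 0, -0.28, -1], [-0.48, 0.18, 0.05, 0, 0, -0.56, -1], [-0.68, 0.25, 0.1, 0, 0, -0.8, -1], [-0.8, 0.3, 0.2, 0, 0, -0.94, -1], [-0.83, 0.31, 0.22, 0, 0, -0.98, -1], [-0.83, 0.31, 0.22, 0, 0, -0.98, -1]]

```text
clock: 16.45
position: [598.0, -1.3, 168.6]
ee_rot: [-0.644, 0.765, 0.0, -0.002]
contact_force: [-0.6, -0.2, -4.4]
gripper_width: 52.4
```

```bash
python3 chk.py w14 1.06 -0.25 53.2; python3 -c "
from h import *
plan(598.05,-.84,150,-1.7396)"
```

```text
[598.35  -1.76 169.49] -1.7425756112197484 52.25497085032787 [ 0.4 -0.5 -4.1] [-0.02 -0.01  0.02]
want tip centre at zoom [301.  53.] radius 134.96686756135347 px/mm 22.24381687904075
want tip centre at zoom [301.  45.] radius 133.30486398323103 px/mm 21.941357447572848
call 0 [-0.0088  0.0043  0.1949] [ 0.0021 -0.0027 -0.006 ] rows>= 0.4
```

View pics/zw14.png

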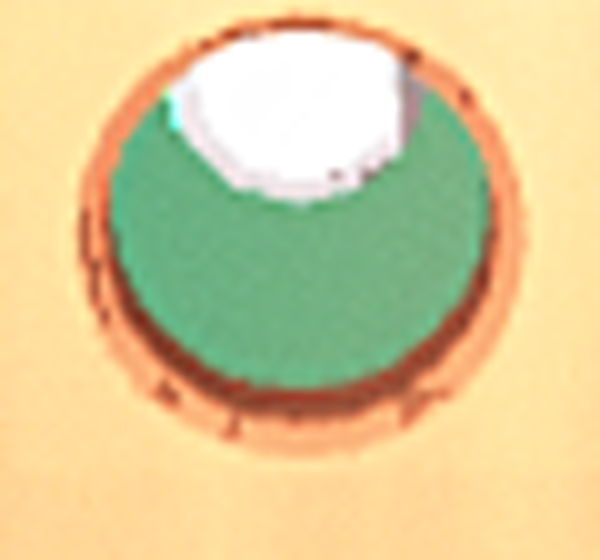

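Call:
apply_moves:
  increments:
    - [[-0.01, 0.001, 0.1, 0.002, -0.002, -0.006, -1], [-0.01, 0.001, 0.2, 0.002, -0.002, -0.006, -1], [-0.01, 0.001, 0.24, 0.002, -0.002, -0.006, -1], [-0.01, 0.001, 0.24, 0.002, -0.002, -0.006, -1], [-0.01, 0.001, 0.24, 0.002, -0.002, -0.006, -1]]

```text
clock: 17.0
position: [599.3, -0.5, 146.9]
ee_rot: [-0.645, 0.764, -0.001, 0.001]
contact_force: [-0.1, 0.1, -3.9]
gripper_width: 52.6
```

```bash
python3 chk.py w15 1.06 -0.25 53.2; python3 -c "
from h import *
plan(598.05,-.84,143,-1.7396)"
```

```text
[ 5.9948e+02 -4.1000e-01  1.4719e+02] -1.7383909514851985 51.9526760581131 [ 0.2  0.4 -4.1] [ 0.06 -0.04  0.  ]
want tip centre at zoom [301. 148.] radius 154.48228661504174 px/mm 25.856951169482535
want tip centre at zoom [301. 138.] radius 152.31060126205676 px/mm 25.449153273789268
call 0 [0.0067 0.0135 0.0419] [-0.0073  0.0022  0.0024] rows>= 0.1
```

View pics/zw15.png

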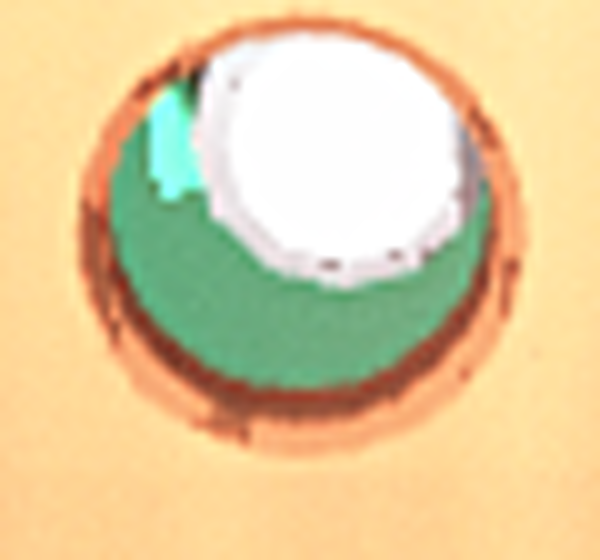

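Call:
apply_moves:
  increments:
    - [[0.001, 0.014, 0, -0.007, 0.002, 0.002, -1], [0.001, 0.014, 0.03, -0.007, 0.002, 0.002, -1], [0.001, 0.014, 0.05, -0.007, 0.002, 0.002, -1], [0.001, 0.014, 0.05, -0.007, 0.002, 0.002, -1]]

```text
clock: 17.45
position: [597.6, -0.2, 141.5]
ee_rot: [-0.645, 0.764, 0.0, -0.0]
contact_force: [-0.9, 0.3, -3.3]
gripper_width: 52.2
```

```bash
python3 chk.py w16 1.06 -0.25 53.2; python3 -c "
from h import *
plan(598.05,-.84,143,-1.7396)"
```

```text
[ 5.9772e+02 -2.0000e-01  1.4167e+02] -1.7392976432985594 52.130541202134246 [ 0.5 -0.3 -4.9] [0.03 0.03 0.01]
want tip centre at zoom [301. 176.] radius 160.21904380087165 px/mm 26.941276390317185
want tip centre at zoom [301. 165.] radius 157.88493560024875 px/mm 26.49885150542868
call 0 [ 0.0058 -0.0043 -0.0133] [ 0.0019 -0.0004  0.0006] rows>= 0.0
```

View pics/zw16.png

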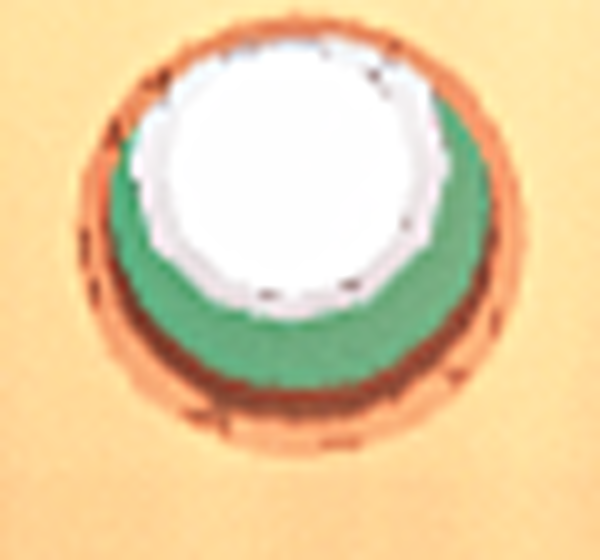

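Call:
apply_moves:
  increments:
    - [[0.002, -0.004, 0, 0, 0, 0, -1], [0.002, -0.004, 0.03, 0, 0, 0, -1], [0.002, -0.004, 0.06, 0, 0, 0, -1], [0.002, -0.004, 0.09, 0, 0, 0, -1], [0.002, -0.004, 0.12, 0, 0, 0, -1], [0.002, -0.004, 0.12, 0, 0, 0, -1]]

```text
clock: 18.1
position: [597.8, -0.5, 129.2]
ee_rot: [-0.645, 0.764, 0.001, -0.001]
contact_force: [1.1, 0.5, -4.0]
gripper_width: 52.3
```

```bash
python3 chk.py w17 1.06 -0.25 53.2
```

```text
[ 5.9804e+02 -5.1000e-01  1.2953e+02] -1.739363522032952 52.139834595089425 [-0.2  0.4 -3.8] [ 0.01 -0.03 -0.01]
want tip centre at zoom [301. 247.] radius 174.44198136487302 px/mm 29.67495426540777
want tip centre at zoom [301. 233.] radius 171.6807076336147 px/mm 29.139083246288628
```

View pics/w17.png

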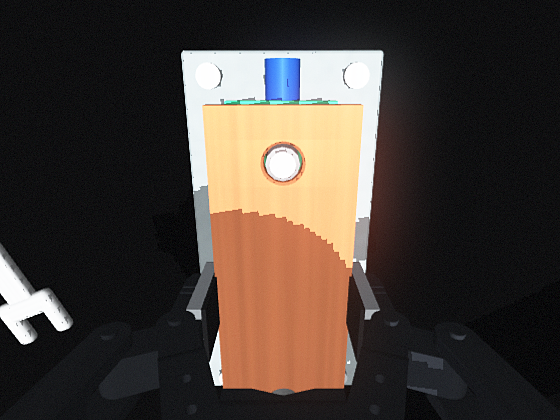

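The front pin fills the hole at (283,163), and the force is only the plate's weight. Continuing.

Call:
apply_moves:
  increments:
    - [[0, 0, 0.04, 0, 0, 0, -1], [0, 0, 0.08, 0, 0, 0, -1], [0, 0, 0.12, 0, 0, 0, -1], [0, 0, 0.16, 0, 0, 0, -1], [0, 0, 0.18, 0, 0, 0, -1], [0, 0, 0.18, 0, 0, 0, -1]]

```text
clock: 18.75
position: [598.0, -0.5, 111.4]
ee_rot: [-0.645, 0.764, 0.0, -0.001]
contact_force: [-0.0, 0.2, -4.4]
gripper_width: 52.3
```

Call:
apply_moves:
  increments:
    - [[0, 0, 0.01, 0, 0, 0, -1], [0, 0, 0.02, 0, 0, 0, -1], [0, 0, 0.02, 0, 0, 0, -1]]

```text
clock: 19.05
position: [598.2, -0.4, 109.9]
ee_rot: [-0.645, 0.764, 0.0, -0.0]
contact_force: [0.1, 1.1, -5.1]
gripper_width: 52.3
```

Call:
apply_moves:
  increments:
    - [[0, 0, 0.01, 0, 0, 0, -1], [0, 0, 0.015, 0, 0, 0, -1], [0, 0, 0.015, 0, 0, 0, -1]]

```text
clock: 19.35
position: [598.3, -0.4, 109.1]
ee_rot: [-0.645, 0.764, 0.0, 0.0]
contact_force: [-2.4, 0.6, -0.1]
gripper_width: 52.7
```

Weight is off the wrist, so the plate is resting on the separator. Now to release and lift.

Call:
apply_moves:
  increments:
    - [[0, 0, 0, 0, 0, 0, 0], [0, 0, 0, 0, 0, 0, 0.4], [0, 0, 0, 0, 0, 0, 0.7], [0, 0, 0, 0, 0, 0, 1], [0, 0, 0, 0, 0, 0, 1]]

```text
clock: 19.85
position: [598.4, -0.4, 108.5]
ee_rot: [-0.645, 0.764, 0.0, 0.0]
contact_force: [-0.4, -0.5, -0.3]
gripper_width: 85.2
```

Call:
apply_moves:
  increments:
    - [[0, 0, -0.1, 0, 0, 0, 1], [0, 0, -0.3, 0, 0, 0, 1], [0, 0, -0.7, 0, 0, 0, 1], [0, 0, -1, 0, 0, 0, 1], [0, 0, -1, 0, 0, 0, 1], [0, 0, -1, 0, 0, 0, 1]]

```text
clock: 20.45
position: [598.4, -0.4, 209.8]
ee_rot: [-0.645, 0.764, -0.0, 0.001]
contact_force: [-0.6, -0.5, -0.2]
gripper_width: 85.2
```

```bash
python3 - <<'E'
from h import *
s=arm.read_state(); print(s["position"],s["gripper_width"],s["contact_force"])
w=arm.get_image("wrist"); save("w18",w["img"])
p=arm.get_image("side"); im=cv2.resize(p["img"],None,fx=4,fy=4,interpolation=cv2.INTER_CUBIC); save("side18",im[560:1060,760:1360])
sw=arm.get_image("top"); save("top18",sw["img"])
E
```

```text
[ 5.98361261e+02 -3.72328470e-01  2.09801526e+02] 85.19139297351296 [-0.56931998 -0.53911103 -0.22867376]
```

View pics/w18.png

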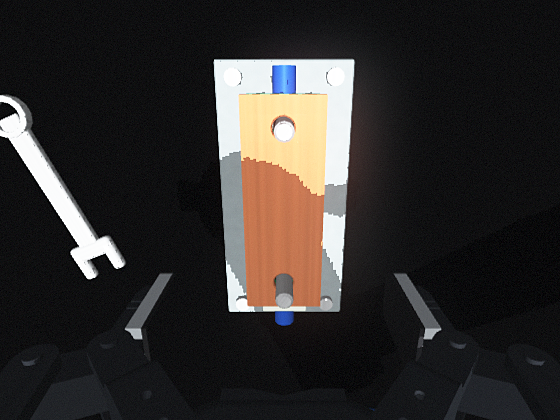

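View pics/side18.png

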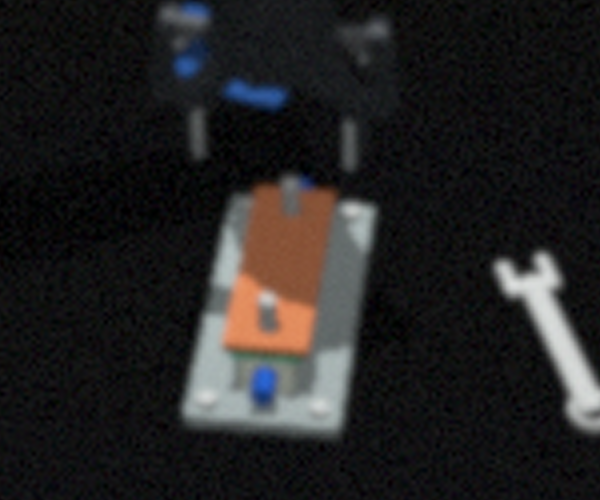

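View pics/top18.png

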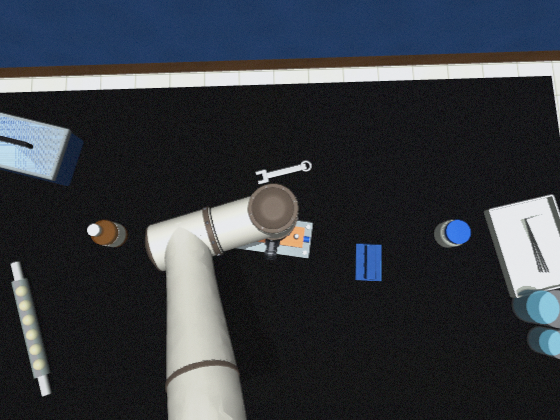

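In the wrist view both pins come through the copper plate (tip (284,129), rear shaft (284,275–305)). The side view shows copper on a thin green edge on the body. The top view shows the bottle (106,233), jar (453,233) and wrench (284,172) at the same pixels as before. One numeric check, then I'll hand in.

```bash
python3 - <<'E'
from h import *
w=arm.get_image("wrist")
P=[atz(w,c,54) for c in [(238.5,94),(327,94),(322.5,305.5),(247,305.5)]]
print([p.round(1).tolist() for p in P],[round(float(np.linalg.norm(P[i]-P[i-1])),1) for i in range(4)],np.mean(P,0).round(1),np.arctan2(*(P[0]-P[3])[[1,0]]))
s=arm.read_state(); print(s["contact_force"],np.abs(s["joint_vel"]).max(),s["clock"])
print(arm.job_done())
E
```

```text
[[611.0, -80.6, 54.0], [558.6, -71.6, 54.0], [581.0, 75.6, 54.0], [635.7, 66.1, 54.0]] [148.7, 53.2, 148.9, 55.6] [596.5  -2.7  54. ] -1.737977920961313
[-0.4715774  -0.32795721 -1.26823156] 0.0062679922600367794 20.65
the job is handed in; nothing more can be done
None
```

I threaded the green separator over both pins and laid it on the white body, then did the same with the copper plate on top. Both are released, the gripper is open about 100 mm above the stack, and I handed the job in at 20.7 s of the 64 s limit. `job_done` gives no verdict.

**Last checks:**
- **Pins:** the final wrist picture shows both pins through the copper plate. The earlier one shows both through the separator.
- **Stack:** the side view shows the plate on the separator on the body. I judged flatness from the pictures and the contact forces, not from a direct height measurement after release.
- **Plate size in the picture:** the corners measure 149 x 53–56 mm, against 150 x 54 mm.
- **Plate position:** its angle is within about 0.002 rad of the pin line. Its centre came out at (596.5, -2.7), about 8 mm from the body centre, inside the 14 mm limit, as expected with the pins set about 8 mm off-centre.
- **Bystanders:** the bottle, jar and wrench are at the same pixels in the top view as at the start.
- **Contact:** the force on the tool was about 1 N, which is noise.

**Small disagreements, none of which mattered:**
- Wrist-camera spacings of the holes and pins read 109 mm instead of 110 mm. I allowed for this.
- The part heights measured on the rests varied from 40 to 46 mm.
- The arm settled 0.5–1.5 mm off some commands, so I corrected it by watching the front pin through the hole.

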